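Set the length stop to a sample piece and clamp it

TASK

Set the length stop of the wooden stop jig to the rectangular pine offcut that lies beside the jig: lay the offcut flat and lengthwise in the jig's grey lane, free the blue sliding stop by turning its red wing knob, slide the stop up until the offcut sits snugly, without a gap, between it and the fixed dark end stop, then turn the knob back to clamp the stop there. Leave the offcut in the jig, do not force the stop along while it is clamped, and do not disturb the mitred offcut or the other things on the bench.

Things in the scene. Friction and masses are not known exactly. Their poses are not given: they have to be found in the camera images.
- fixture: Stop jig, fixed to the bench: plywood base 160 mm (its x) by 260 mm (y), 12 mm thick, origin at the centre of its underside, z up. An aluminium rail (32 mm wide, top 40 mm above the bench) runs along y at x = +38 mm. The lane, a flat grey strip 54 mm wide on the base (surface 12 mm above the bench), runs along y at x = -40 mm; 35 mm lie open between strip and rail. Tallest: the knob, top 88 mm
- end_face (a point): On the lane's centre line, in the face of the fixed dark wooden end stop (at the jig's y = +95 mm) that looks along the jig's -y; 22.5 mm above the bench. Axes as the jig's. End stop: jig x from -76 to +22 mm, 25 mm thick along +y, top 48 mm above the bench
- stop (a joint): How far the blue sliding stop stands along the rail towards the end stop (jig's +y), m, 0 to 0.105; the clear gap between its face and the end stop is 0.150 minus this. Starts clamped, with a gap of 110 to 145 mm. Freed, it slides with about 2 N
- stop_face (a point): On the lane's centre line, in the sliding stop's face that looks along the jig's +y, 22.5 mm above the bench. The blue plate behind it is 12 mm thick along y, spans jig x from -69 to +19 mm, top 53.5 mm above the bench; the blue saddle on the rail behind it is 50 by 50 mm, top 57.5 mm
- knob (a joint): Angle of the red wing knob, rad, 0 to 1.57, hard ends; grows clockwise as seen from above. 0: wing in line with the rail, stop free. 1.57: wing square across the rail, stop clamped. It begins to grip at about 0.8 and is firm from about 1.2; starts at 1.4 to 1.55. Turning takes about 0.1 N m, 0.2 to 0.25 once it grips; it stays where it is left
- knob_grip (a point): Centre of the knob's wing, on its vertical turning axis, 79.5 mm above the bench; the axis is over the rail, 25 mm behind the sliding stop's face, 78 mm to the jig's +x of the lane's centre line, and travels with the stop. Wing: a bar 52 mm long (point's y), 12 mm thick (point's x, to be pinched), 22 mm high (66 to 88 mm above the bench), clear all round above 66 mm
- sample: The rectangular pine offcut, loose: 40 mm (its x) by 74 mm (its y, the length that sets the stop) by 21 mm high, 30 g; origin at the centre of its underside. Lies flat on the bench left or right of the jig
- mitred: A smaller pine offcut with one slanted (mitred) end, loose, 34 by 64 by 18 mm, origin under its centre; not needed, lies on the other side of the jig
- masking_tape: Roll of masking tape lying flat, 102 mm across, 24 mm high, bystander, origin under its centre
- tape_measure: Yellow and black tape measure, 36 by 78 by 60 mm high, bystander, origin under its centre
Mind the look-alikes: they are no part of the job. What is shaped like the sample but yellow is not meant.

How it is judged:
On the way:
1. the knob has been turned to free the stop (below 0.7 rad) (value of joint knob below 0.7 rad), for 0.1 s.
At the end, for the whole second after the job is handed in: The knob is clamped (1.2 rad or more); the gap between the two stops is the offcut's 74 mm to within 2.5 mm; the offcut lies flat in the lane between them, lengthwise (within 5 degrees), within 15 mm of the lane's centre line, at rest (value of joint knob above 1.2 rad and y of stop_face in the frame of end_face between -0.0765 and -0.0715 m and y of sample in the frame of end_face between -0.041 and -0.033 m and x of sample in the frame of end_face between -0.015 and 0.015 m and z of sample in the frame of end_face below -0.006 m and angle between sample's own z axis and vertical below 0.06 rad and angle between the y axis of sample and the y axis of fixture, either way round below 0.09 rad and linear speed of sample below 0.01 m/s); the robot touches nothing.
It fails at once if the stop is forced along the rail while clamped (pushed on at over 50 mm/s, more than 5 mm from its start and still short of the offcut, with the knob past 1.2 rad) (value of joint knob above 1.2 rad and distance of stop_face from where it was at the start of the episode above 0.005 m and y of stop_face in the frame of end_face below -0.0765 m and (velocity of joint stop above 0.05 m/s or velocity of joint stop below -0.05 m/s)).
It fails at once if the mitred offcut is moved more than 30 mm (distance of mitred from where it was at the start of the episode above 0.03 m).
It fails at once if the masking tape or the tape measure is moved more than 30 mm (distance of any of masking_tape, tape_measure from where it was at the start of the episode above 0.03 m).
It also fails if it takes over 59 s, if anything falls off the work surface, if the arm or the gripper's body presses on something with over 40 N, if the wrist force passes 120 N, or if a joint passes its speed limit or range.

ROBOT

A 6-joint arm with a two-finger parallel gripper is mounted at the origin on a cart in front of the work surface, level with it; the furniture and walls round the work are solid. World frame = base frame: x ahead of the robot, y to its left, z up, the work surface at z = 0. Lengths are in m, angles in rad, forces in N, time in s.
With the tool pointing down it reaches from about 0.4 to 0.925 m from the base axis. Payload 12.5 kg.
Tool frame: the origin (TCP) lies midway between the tips of the shut fingers; the grasp point (between the pads) lies 19 mm behind it; z points along the fingers, y is the line along which they close (so a half turn about z gives the same grasp; the last joint's range is limited). The gripper opens to 95 mm and grips with 3 to 60 N. Pads are 20 mm wide; open, the fingers measure 119 mm over their backs; the gripper's body (75 mm by 180 mm) begins 59 mm behind the grasp point.
Start: joints at [1.213, 0.491, 1.559, -0, 1.092, -0.106], TCP at [0.156, 0.605, 0.215] pointing down, gripper open.
Joint ranges: [-3.1, 3.1], [-0.84, 2.19], [0.05, 2.79], [-1.13, 4.28], [0.06, 2.93], [-2.69, 2.69]. Speed limits (rad/s): [2.22, 2.22, 2.79, 3.14, 3.14, 3.14].

INTERFACE

Orientations are given as a unit quaternion [x, y, z, w].
In Python, from plant import readout, imaging, r gives the robot as it stands.
- The arm moves only by the tool arm_command, never from a script. Its argument "targets" is a list of rows, each a list of 3 entries, a list of its own where there are three numbers: the shift along the world's x, y, z each as a share of 100 mm, from -1 to 1, then the turn, a rotation vector about the world's x, y, z each as a share of 10 degrees, from -1 to 1, then the finger opening in mm, from 0 to 95.1. In form: [[[dx, dy, dz], [wx, wy, wz], gripper], ...]. A call has exactly 10 rows; each row shifts and turns the commanded pose from where the row before left it; what a row does not reach is not made up. A row lasts 1/8 s, in which the tool goes at most 62.5 mm and 10.7 degrees, less where a joint would pass 70% of its speed; a pose out of reach is approached as far as the arm can. A call with a number of a shift or a turn outside -1 to 1 is refused whole. A call with a gripper value outside its range is refused whole. The fingers move at their own pace and stop on an object; "grip_force" is the grip in N (left out, the last holds). Time passes only in rows, so rows that do not move let the fingers close, or fill a call up. It gives the time, the measured TCP pose, the force, the opening and the grip force at its end, in the units of the state.
- readout.sense(): the state, without advancing time (a new reading comes with each control period).
- imaging.camera(name): name is "scene" or "top" or "wrist"; returns the picture (400x640x3 uint8, red, green, blue); there is no depth.
- imaging.calibration(name): a dict with "camera_matrix" (3x3 intrinsics, pixels), "world_to_cam" (4x4, takes a point from world to camera coordinates); the wrist camera has in their place "mount" (4x4, takes a point from camera to tool coordinates, whose origin is the TCP and whose axes are the flange's). Camera axes: x right, y up, looking along -z (the intrinsics and any distortion apply to the point x, -y, -z); pixel columns grow to the right and rows downward; lengths in m; the calibration is good to about 2 mm. A picture is of the moment at which its call begins: read the wrist's pose just before it. calibration takes no time and is no camera call.
- r.close_job(): hands the job in; it is judged then, once.
Trained networks look in the newest picture that a camera, given by its name, has taken for a name from the list of things; names that differ only in an ending like _2 or _b are one class to them, and where a whole thing is asked for, a point or a joint stands for the part that bears it (a point fixed in the world has none). Each returns a list of dicts, best first, with "confidence" (0 to 1); they miss things now and then, are a little off and sometimes report something else, mostly with a low value. They report only what shows in the picture. A call takes as long as a camera call. They do not tell look-alikes from the thing itself.
- imaging.silhouettes(query, camera): "pixels" (400x640 bool, what is visible of it).
- imaging.pinpoint(query, camera): "at" ([x, y, z] in m, in the coordinates of the camera as it stood for that picture, good to about 4 mm: a listed point, or the origin of a listed thing).
The state is a dict: "clock": time; "q": joint angles; "qd": joint speeds; "joint_torque": joint torques, N m; "ee_pos": TCP position; "ee_rot": TCP orientation; "force": force on the tool from outside, world axes, zero at the start; "moment": the same for the moment, N m; "opening": finger opening in m; "finger_force": force on a finger pad.
Only numpy, scipy, OpenCV 4.12 (cv2) and the standard library are available. Lean on these libraries where they do the work, as an engineer would, in place of code of your own. Each camera call takes 0.05 s, during which the arm holds its last target. There are 200 camera calls.

## Working session

There is one attempt and no reset: what is moved stays moved. The work goes in short steps, Python scripts to look and compute and a tool call to move; the robot and the scene stay as the last step left them, time stands still between calls to the robot, and variables do not carry over. Pictures are saved under pics/ and viewed, at most 10 in all, crops included, and the job is handed in when it is done.

Besides the shell and the picture viewer there is one more tool, called after "Call:" in YAML: its name, and indented under it one key for each argument. arm_command: Moves the arm, as the interface text tells. Its arguments: {"type":"object","properties":{"targets":{"type":"array","items":{"type":"array"}},"grip_force":{"type":"number"}},"required":["targets"]}

```bash
ls; mkdir -p pics; cat > h.py <<'E'
import numpy as np, cv2
from plant import readout, imaging, r
from scipy.spatial.transform import Rotation as R
def w2c(n):
    c=imaging.calibration(n)
    if 'world_to_cam' in c: return np.array(c['world_to_cam'])
    s=readout.sense(); T=np.eye(4); T[:3,:3]=R.from_quat(s['ee_rot']).as_matrix(); T[:3,3]=s['ee_pos']
    return np.linalg.inv(T@np.array(c['mount']))
def pin(q,n,W):
    return [(round(d['confidence'],2),(np.linalg.inv(W)@np.r_[d['at'],1])[:3].round(4)) for d in imaging.pinpoint(q,n)]
def pix(p,n,W):
    K=np.array(imaging.calibration(n)['camera_matrix']); c=W@np.r_[p,1]; u=K@[c[0],-c[1],-c[2]]; return (u[:2]/u[2]).round(0)
def ray(uv,z,n,W):
    K=np.array(imaging.calibration(n)['camera_matrix']); d=np.linalg.inv(K)@[uv[0],uv[1],1]; d=np.array([d[0],-d[1],-d[2]])
    M=np.linalg.inv(W); d=M[:3,:3]@d; o=M[:3,3]; return o+d*(z-o[2])/d[2]
def save(n,f): 
    im=imaging.camera(n); cv2.imwrite('pics/'+f,im[:,:,::-1]); return im
E
python3 - <<'E'
from h import *
print(imaging.calibration('top').keys(), imaging.calibration('top')['camera_matrix'])
for n in ['top','scene']:
    W=w2c(n); save(n,n+'0.png')
    for q in ['fixture','end_face','stop_face','knob_grip','sample','mitred','masking_tape','tape_measure']:
        for c,p in pin(q,n,W)[:3]: print(n,q,c,p,pix(p,n,W))
E
```

```text
pics
dict_keys(['camera_matrix', 'world_to_cam']) [[512.02868765   0.         312.11628312]
 [  0.         512.02868765 198.47664172]
 [  0.           0.           1.        ]]
top end_face 0.68 [0.5066 0.1258 0.0236] [266. 204.]
top stop_face 0.84 [0.5186 0.0128 0.0223] [310. 199.]
top knob_grip 0.57 [ 0.5967 -0.004   0.0786] [316. 165.]
top sample 0.88 [ 0.3719 -0.3162  0.003 ] [438. 255.]
top sample 0.86 [ 0.4763 -0.2992 -0.0049] [430. 215.]
top sample 0.71 [ 0.3836 -0.1928  0.0009] [390. 251.]
top mitred 0.87 [ 0.4698  0.3058 -0.0024] [199. 219.]
top masking_tape 0.96 [ 0.6641  0.3397 -0.    ] [187. 146.]
top tape_measure 0.61 [ 0.6383 -0.3072  0.0034] [432. 153.]
scene fixture 0.71 [0.5527 0.0452 0.0006] [312. 219.]
scene end_face 0.74 [0.5054 0.1291 0.0209] [282. 203.]
scene stop_face 0.65 [0.5178 0.0158 0.022 ] [306. 222.]
scene knob_grip 0.73 [ 0.5977 -0.0067  0.0789] [337. 200.]
scene knob_grip 0.5 [ 0.6632  0.3483 -0.0034] [293. 163.]
scene sample 0.88 [ 4.751e-01 -3.031e-01  4.000e-04] [365. 315.]
scene sample 0.75 [ 0.3845 -0.1886  0.0021] [301. 297.]
scene sample 0.71 [ 0.3686 -0.3096 -0.0036] [324. 340.]
scene mitred 0.69 [0.4671 0.3063 0.0011] [244. 184.]
scene masking_tape 0.76 [ 0.6616  0.3463 -0.0018] [293. 163.]
scene tape_measure 0.78 [ 0.6388 -0.3009  0.0028] [421. 285.]
```

```bash
python3 -c "
from h import *
print(readout.sense()); print(imaging.calibration('wrist'))"
```

```text
{'clock': 0.9, 'q': array([ 1.21342094e+00,  4.90883015e-01,  1.55891474e+00, -3.40436280e-05,
        1.09172079e+00, -1.05615122e-01]), 'qd': array([-0.00036154,  0.00146733,  0.00124699, -0.00197899,  0.00050021,
       -0.00096186]), 'joint_torque': array([ 1.91030585e-04, -6.12440085e+01, -2.58446842e+01,  6.93267770e-02,
        4.44292312e-02,  1.24926407e-05]), 'ee_pos': array([0.15568951, 0.60530152, 0.21466642]), 'ee_rot': array([1.25540164e-01, 9.92088537e-01, 3.26017262e-05, 2.32047296e-05]), 'force': array([-0.61487201, -0.10902708,  0.09000878]), 'moment': array([-0.01110773,  0.07038976,  0.00608452]), 'finger_force': 0.0, 'opening': 0.09533279388023362}
{'camera_matrix': array([[296.97358304,   0.        , 320.94024192],
       [  0.        , 296.97358304, 201.47369027],
       [  0.        ,   0.        ,   1.        ]]), 'mount': array([[-4.92965421e-04,  9.58019759e-01,  2.86701757e-01,
         7.99558382e-02],
       [ 9.99999606e-01,  6.83814184e-04, -5.65543351e-04,
         5.87568676e-04],
       [-7.37852433e-04,  2.86701365e-01, -9.58019719e-01,
        -1.70529250e-01],
       [ 0.00000000e+00,  0.00000000e+00,  0.00000000e+00,
         1.00000000e+00]])}
```

View pics/top0.png

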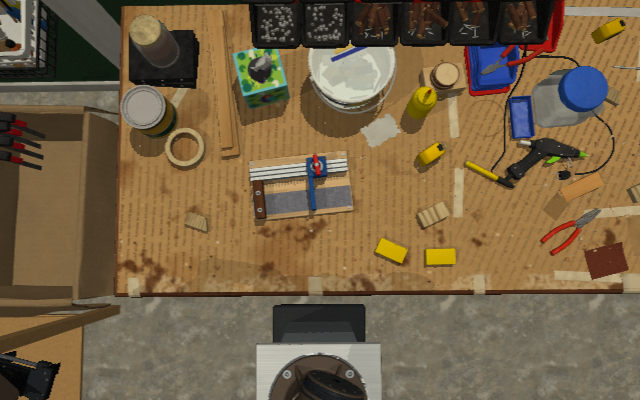

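```bash
python3 - <<'E'
from h import *
im=cv2.imread('pics/top0.png'); 
a=cv2.resize(im[185:275,365:465],None,fx=4,fy=4,interpolation=3); b=cv2.resize(im[145:225,245:360],(400,278),interpolation=3)
o=np.zeros((360,800,3),np.uint8); o[:,:400]=a; o[:278,400:]=b; cv2.imwrite('pics/crop.png',o)
W=w2c('top'); imaging.camera('top')
for q in ['sample','stop_face','end_face','fixture','knob']:
    for d in imaging.silhouettes(q,'top')[:3]:
        m=np.array(d['pixels']); c=cv2.findContours(m.astype(np.uint8),0,1)[0]; c=max(c,key=cv2.contourArea)
        z=.021 if q=='sample' else .05 
        P=np.array([ray(x,z,'top',W)[:2] for x in c[:,0]])
        h=cv2.minAreaRect((P*1000).astype(np.float32)); print(q,round(d['confidence'],2),c[:,0].mean(0).round(),h)
E
```

```text
sample 0.81 [391. 250.] ((385.5518493652344, -192.53236389160156), (75.53626251220703, 38.45254898071289), 65.031494140625)
sample 0.59 [433. 214.] ((476.1553649902344, -301.61077880859375), (37.583335876464844, 75.22740173339844), 25.856761932373047)
sample 0.58 [440. 256.] ((369.78912353515625, -316.37799072265625), (41.316139221191406, 79.08785247802734), 4.251238822937012)
stop_face 0.71 [315. 180.] ((560.3008422851562, -8.63117790222168), (137.27174377441406, 50.489559173583984), 5.208981990814209)
end_face 0.71 [301. 186.] ((551.1453247070312, 35.85612487792969), (157.3648223876953, 253.932861328125), 6.205005645751953)
fixture 0.66 [301. 185.] ((551.1522216796875, 35.96492004394531), (159.9537353515625, 254.22561645507812), 5.865781784057617)
knob 0.56 [317. 165.] ((602.6343994140625, -5.300804138183594), (52.337486267089844, 16.170618057250977), 5.135815143585205)
knob 0.15 [315. 180.] ((559.3477172851562, -6.461559295654297), (48.18583297729492, 137.70611572265625), 89.5444564819336)
```

View pics/crop.png

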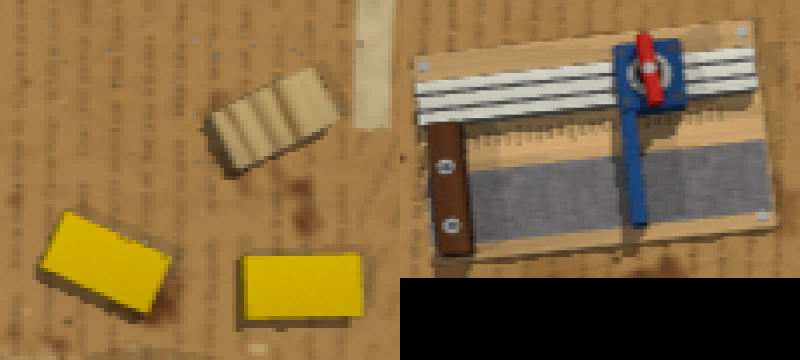

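Three sample-shaped things show in the picture: the plain wooden block at (433,215) and yellow blocks at (391,250) and (440,257). The wooden one is the pine offcut: pine grain, 40x74 mm, square ends. The yellow ones are look-alikes, and the mitred piece is at (196,221). In the crop the jig is turned about 6°, its end stop is on the left and the wing is square across the rail.

Call:
arm_command:
  targets:
    - [[0.34,-0.5,0],[0,0,-0.5],95]
    - [[0.34,-0.5,0],[0,0,-0.5],95]
    - [[0.34,-0.5,0],[0,0,-0.5],95]
    - [[0.34,-0.5,0],[0,0,-0.5],95]
    - [[0.34,-0.5,0],[0,0,-0.5],95]
    - [[0.34,-0.5,0],[0,0,-0.5],95]
    - [[0.34,-0.5,0],[0,0,-0.5],95]
    - [[0.34,-0.5,0],[0,0,-0.5],95]
    - [[0.34,-0.5,0],[0,0,-0.5],95]
    - [[0.34,-0.5,0],[0,0,-0.5],95]

```text
clock: 2.45
ee_pos: [0.4967, 0.1035, 0.2149]
ee_rot: [0.534, 0.845, 0.0, 0.0]
force: [1.0, 0.5, -0.2]
opening: 0.0951
finger_force: 0.0
```

Call:
arm_command:
  targets:
    - [[-0.03,-0.57,0],[0,0,0],95]
    - [[-0.03,-0.57,0],[0,0,0],95]
    - [[-0.03,-0.57,0],[0,0,0],95]
    - [[-0.03,-0.57,0],[0,0,0],95]
    - [[-0.03,-0.57,0],[0,0,0],95]
    - [[-0.03,-0.57,0],[0,0,0],95]
    - [[-0.03,-0.57,0],[0,0,0],75]
    - [[0,0,-0.2],[0,0,0],75]
    - [[0,0,0],[0,0,0],75]
    - [[0,0,0],[0,0,0],75]

```text
clock: 3.7
ee_pos: [0.475, -0.2933, 0.1953]
ee_rot: [0.533, 0.846, 0.0, 0.0]
force: [0.6, -0.4, 0.2]
opening: 0.0751
finger_force: 0.0
```

```bash
python3 - <<'E'
from h import *
s=readout.sense(); M=R.from_quat(s['ee_rot']).as_matrix(); print(s['clock'],s['ee_pos'],np.degrees(np.arctan2(M[1,1],M[0,1])),s['opening'])
W=w2c('wrist'); save('wrist','w1.png')
print(pin('sample','wrist',W))
for d in imaging.silhouettes('sample','wrist')[:3]:
    m=np.array(d['pixels']); c=max(cv2.findContours(m.astype(np.uint8),0,1)[0],key=cv2.contourArea)
    P=np.array([ray(x,.021,'wrist',W)[:2] for x in c[:,0]]); print(round(d['confidence'],2),c[:,0].mean(0),cv2.minAreaRect((P*1000).astype(np.float32)))
E
```

```text
3.7 [ 0.47496978 -0.29329085  0.19525886] 25.615797858048225 0.07510819655688654
[(0.95, array([ 3.668e-01, -3.132e-01, -1.000e-04])), (0.56, array([ 0.4802, -0.2968,  0.0006])), (0.56, array([ 3.906e-01, -1.888e-01,  2.000e-04]))]
0.95 [288.33139535  62.93023256] ((388.12353515625, -189.62730407714844), (74.76428985595703, 43.40814971923828), 65.60145568847656)
0.75 [232.96629213 159.26966292] ((372.0926208496094, -312.400146484375), (42.26460266113281, 76.63318634033203), 1.075810432434082)
```

View pics/w1.png

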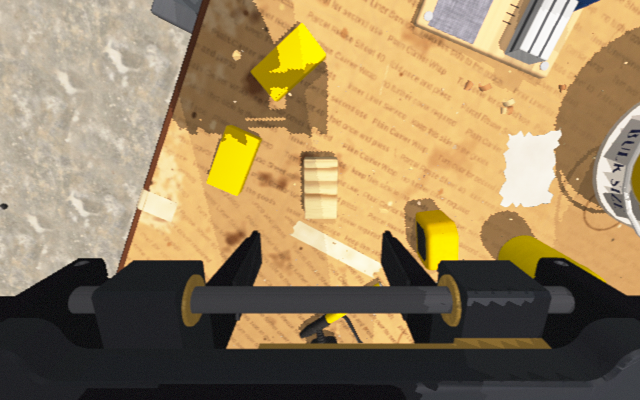

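The picture shows the pine offcut at (320,188), in line with the open fingers, with the yellow blocks apart at (288,63) and (233,159). Next I go down and grip it.

Call:
arm_command:
  targets:
    - [[0.02,-0.07,-0.5],[0,0,0],75]
    - [[0,0,-0.5],[0,0,0],75]
    - [[0,0,-0.5],[0,0,0],75]
    - [[0,0,-0.3],[0,0,0],75]
    - [[0,0,-0.09],[0,0,0],75]
    - [[0,0,0],[0,0,0],75]
    - [[0,0,0],[0,0,0],30]
    - [[0,0,0],[0,0,0],30]
    - [[0,0,0],[0,0,0],30]
    - [[0,0,0],[0,0,0],30]
  grip_force: 20

```text
clock: 5.1
ee_pos: [0.4768, -0.3008, 0.006]
ee_rot: [0.533, 0.846, 0.0, 0.0]
force: [0.5, -0.2, 0.5]
opening: 0.0404
finger_force: 0.1
```

Call:
arm_command:
  targets:
    - [[0,0,0],[0,0,0],30]
    - [[0,0,0],[0,0,0],30]
    - [[0,0,0.3],[0,0,0],30]
    - [[0,0,0.5],[0,0,0],30]
    - [[0,0,0.5],[0,0,0],30]
    - [[0,0,0.3],[0,0,-0.5],30]
    - [[0,0,0],[0,0,-0.5],30]
    - [[0,0,0],[0,0,-0.5],30]
    - [[0,0,0],[0,0,-0.5],30]
    - [[0,0,0],[0,0,0],30]

```text
clock: 6.35
ee_pos: [0.4766, -0.3006, 0.1654]
ee_rot: [0.672, 0.741, 0.0, -0.0]
force: [-0.1, 0.1, -0.7]
opening: 0.0398
finger_force: 20.0
```

```bash
python3 - <<'E'
from h import *
s=readout.sense(); M=R.from_quat(s['ee_rot']).as_matrix(); print(s['clock'],s['ee_pos'],np.degrees(np.arctan2(M[1,1],M[0,1])),s['opening'],s['finger_force'])
for n in ['wrist','top','scene']:
    W=w2c(n); save(n,n+'2.png')
    print(n,pin('sample',n,W),pin('end_face',n,W)[:1],pin('stop_face',n,W)[:1],pin('knob_grip',n,W)[:1])
E
```

```text
6.35 [ 0.47659819 -0.30061703  0.16543659] 5.6061269638532325 0.03983152613225232 20.00057101249695
wrist [(0.86, array([ 0.4785, -0.2975,  0.1579])), (0.73, array([ 0.3885, -0.1911,  0.0011])), (0.66, array([ 0.3664, -0.3167, -0.0011]))] [] [] []
top [(0.93, array([ 0.3859, -0.1953, -0.0019])), (0.71, array([ 0.5565,  0.0395, -0.0007])), (0.46, array([ 0.4768, -0.3048,  0.1571])), (0.45, array([ 0.6403, -0.3093,  0.0043]))] [(0.82, array([0.5076, 0.1255, 0.0219]))] [(0.7, array([0.5189, 0.0173, 0.0232]))] [(0.68, array([ 0.5997, -0.004 ,  0.0771]))]
scene [(0.91, array([ 0.368 , -0.3108, -0.0019])), (0.87, array([ 0.4767, -0.3019,  0.1594]))] [(0.82, array([0.5063, 0.1334, 0.0217]))] [(0.97, array([0.5188, 0.0165, 0.0211]))] [(0.69, array([ 0.6008, -0.0053,  0.0759]))]
```

View pics/wrist2.png

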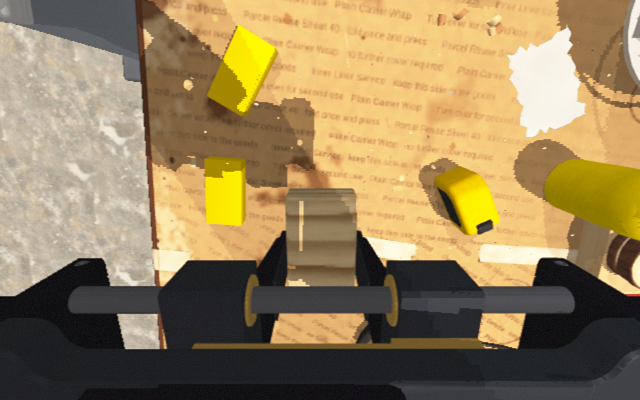

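The offcut is held square between the pads at (320,235). I carry it over the lane, stop above it and check.

Call:
arm_command:
  targets:
    - [[0.05,0.55,0],[0,0,0.04],30]
    - [[0.05,0.55,0],[0,0,0],30]
    - [[0.05,0.55,0],[0,0,0],30]
    - [[0.05,0.55,0],[0,0,0],30]
    - [[0.05,0.55,0],[0,0,0],30]
    - [[0.05,0.55,0],[0,0,0],30]
    - [[0.05,0.55,0],[0,0,0],30]
    - [[0,0,-0.4],[0,0,0],30]
    - [[0,0,-0.4],[0,0,0],30]
    - [[0,0,0],[0,0,0],30]

```text
clock: 8.35
ee_pos: [0.5105, 0.0844, 0.0839]
ee_rot: [0.669, 0.743, -0.002, -0.002]
force: [0.8, 0.2, 0.8]
opening: 0.0395
finger_force: 20.0
```

```bash
python3 - <<'E'
from h import *
s=readout.sense(); M=R.from_quat(s['ee_rot']).as_matrix(); print(s['clock'],s['ee_pos'],np.degrees(np.arctan2(M[1,1],M[0,1])),s['opening'],s['finger_force'])
for n in ['wrist','scene','top']:
    W=w2c(n); save(n,n+'3.png')
    print(n,pin('sample',n,W)[:2],pin('end_face',n,W)[:1],pin('stop_face',n,W)[:1],pin('knob_grip',n,W)[:1])
a=cv2.imread('pics/wrist3.png');b=cv2.imread('pics/scene3.png')[140:265,230:430]
o=np.zeros((500,800,3),np.uint8); o[:250,:400]=cv2.resize(a,(400,250)); o[:250,400:]=cv2.resize(b,(400,250),interpolation=3)
o[250:,:400]=cv2.resize(cv2.imread('pics/top3.png')[145:225,235:363],(400,250),interpolation=3)
cv2.imwrite('pics/c3.png',o)
E
```

```text
8.35 [0.51047618 0.08441015 0.08389339] 5.990201190088268 0.03951723412706591 19.99986559152603
wrist [(0.83, array([0.5139, 0.0849, 0.0764]))] [(0.66, array([0.508 , 0.1354, 0.0195]))] [] []
scene [(0.83, array([ 0.3651, -0.3089, -0.0043])), (0.71, array([0.5109, 0.0813, 0.0831]))] [(0.59, array([0.5073, 0.1295, 0.0218]))] [(0.85, array([0.517 , 0.0161, 0.0236]))] [(0.67, array([ 0.5983, -0.0066,  0.0763]))]
top [(0.88, array([ 0.3872, -0.191 ,  0.0014])), (0.73, array([ 0.3731, -0.315 ,  0.0054]))] [(0.67, array([6.629e-01, 3.407e-01, 4.000e-04]))] [(0.85, array([0.5175, 0.014 , 0.0215]))] [(0.58, array([6.647e-01, 3.437e-01, 6.000e-04]))]
```

View pics/c3.png

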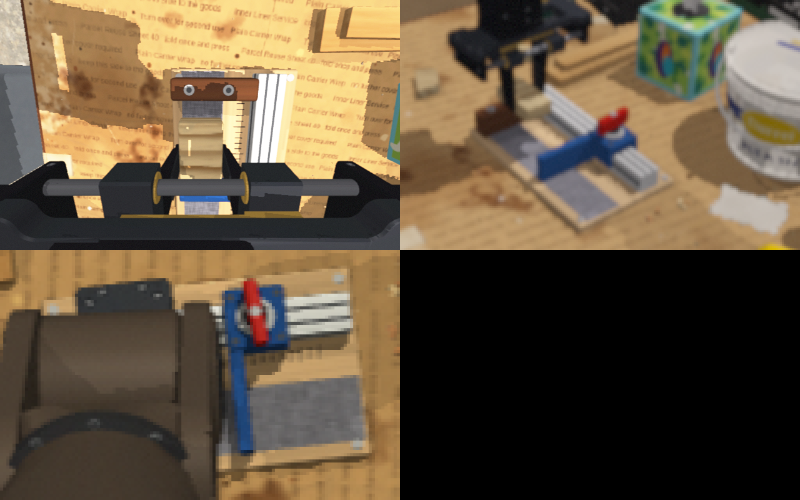

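The offcut hangs above the grey lane, in line with it and short of the dark end stop (214,90 in the wrist panel). The blue stop is well clear on the other side, so I lower and release.

Call:
arm_command:
  targets:
    - [[0,0,-0.3],[0,0,0],30]
    - [[0,0,-0.2],[0,0,0],30]
    - [[0,0,-0.1],[0,0,0],30]
    - [[0,0,-0.05],[0,0,0],30]
    - [[0,0,-0.01],[0,0,0],30]
    - [[0,0,0],[0,0,0],60]
    - [[0,0,0],[0,0,0],60]
    - [[0,0,0],[0,0,0],60]
    - [[0,0,0.2],[0,0,0],60]
    - [[0,0,0.5],[0,0,0],60]

```text
clock: 10.35
ee_pos: [0.5108, 0.0842, 0.0891]
ee_rot: [0.669, 0.743, -0.001, -0.001]
force: [0.9, -1.5, 0.0]
opening: 0.0601
finger_force: 0.0
```

Call:
arm_command:
  targets:
    - [[0,0,0.5],[0,0,-0.9],60]
    - [[0,0,0.5],[0,0,-0.95],60]
    - [[0.1,-0.1,0],[0,0,-0.95],60]
    - [[0.13,-0.13,0],[0,0,-0.95],60]
    - [[0.13,-0.13,0],[0,0,-0.95],60]
    - [[0.13,-0.13,0],[0,0,-0.95],60]
    - [[0.13,-0.13,0],[0,0,-0.95],60]
    - [[0.13,-0.13,0],[0,0,-0.95],60]
    - [[0.13,-0.13,0],[0,0,-0.95],60]
    - [[0,0,0],[0,0,0],60]

```text
clock: 11.6
ee_pos: [0.6, -0.0043, 0.1895]
ee_rot: [0.995, 0.096, -0.0, 0.0]
force: [-0.9, -0.2, -0.0]
opening: 0.0599
finger_force: 0.0
```

```bash
python3 - <<'E'
from h import *
s=readout.sense(); M=R.from_quat(s['ee_rot']).as_matrix(); print(s['clock'],s['ee_pos'],np.degrees(np.arctan2(M[1,1],M[0,1])),s['opening'],s['force'])
for n in ['wrist','scene']:
    W=w2c(n); save(n,n+'4.png')
    print(n,pin('sample',n,W)[:3],pin('end_face',n,W)[:1],pin('stop_face',n,W)[:1],pin('knob_grip',n,W)[:1])
W=w2c('wrist'); im=cv2.imread('pics/wrist4.png').astype(int)
m=((im[:,:,2]>110)&(im[:,:,1]<60)&(im[:,:,0]<60)).astype(np.uint8)
n,l,st,ce=cv2.connectedComponentsWithStats(m)
for i in np.argsort(-st[1:,4])[:3]+1:
    c=max(cv2.findContours((l==i).astype(np.uint8),0,1)[0],key=cv2.contourArea)
    P=np.array([ray(x,.085,'wrist',W)[:2] for x in c[:,0]]); print(st[i],ce[i],cv2.minAreaRect((P*1000).astype(np.float32)))
E
```

```text
11.6 [ 0.59995836 -0.00425925  0.189461  ] -79.0209222024335 0.05992845036358224 [-0.92173704 -0.16237207 -0.01996384]
wrist [(0.9, array([0.5113, 0.0847, 0.0137]))] [(0.66, array([0.5054, 0.133 , 0.0208]))] [(0.87, array([0.5236, 0.0169, 0.0236]))] [(0.76, array([ 0.5961, -0.0013,  0.0805]))]
scene [(0.97, array([ 0.3841, -0.1892, -0.0013])), (0.74, array([ 0.3693, -0.3073, -0.0021])), (0.61, array([0.51  , 0.0812, 0.0136]))] [(0.84, array([0.505 , 0.1314, 0.0239]))] [(0.61, array([0.5181, 0.0136, 0.0235]))] [(0.43, array([ 0.599 , -0.0042,  0.0767]))]
[312 172  13  30 313] [317.58785942 185.45686901] ((613.6862182617188, 2.374582290649414), (28.396671295166016, 11.596714973449707), 10.989916801452637)
[312 204  12  22 220] [317.71363636 215.52272727] ((586.0005493164062, -2.4659671783447266), (21.761890411376953, 10.77011775970459), 11.101053237915039)
```

View pics/wrist4.png

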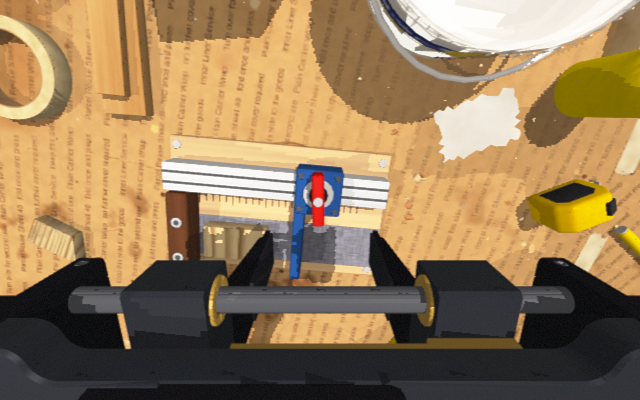

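The picture shows the offcut in the lane at (232,240), the blue stop at (295,250), and the red wing at (318,200) in line with the fingers' gap. I lower onto the wing and pinch it.

Call:
arm_command:
  targets:
    - [[-0.01,0.03,-0.4],[0,0,0],60]
    - [[0,0,-0.4],[0,0,0],60]
    - [[0,0,-0.3],[0,0,0],60]
    - [[0,0,-0.11],[0,0,0],60]
    - [[0,0,0],[0,0,0],40]
    - [[0,0,0],[0,0,0],25]
    - [[0,0,0],[0,0,0],5]
    - [[0,0,0],[0,0,0],5]
    - [[0,0,0],[0,0,0],5]
    - [[0,0,0],[0,0,0],5]
  grip_force: 15

```text
clock: 13.35
ee_pos: [0.5988, -0.0007, 0.0689]
ee_rot: [0.995, 0.096, 0.0, 0.0]
force: [-0.4, -0.4, 1.8]
opening: 0.012
finger_force: 15.0
```

```bash
python3 - <<'E'
from h import *
s=readout.sense(); M=R.from_quat(s['ee_rot']).as_matrix(); print(s['clock'],s['ee_pos'],np.degrees(np.arctan2(M[1,1],M[0,1])),s['opening'],s['force'],s['moment'],s['finger_force'])
E
```

```text
13.35 [ 0.59881363 -0.00074551  0.06889045] -79.0171118668737 0.011950445271693352 [-0.36401224 -0.3682253   1.77753466] [-0.17160509  0.20470488  0.08642741] 14.98991534113884
```

Call:
arm_command:
  targets:
    - [[0,0,0],[0,0,0],5]
    - [[0,0,0],[0,0,0.5],5]
    - [[0,0,0],[0,0,0.9],5]
    - [[0,0,0],[0,0,0.95],5]
    - [[0,0,0],[0,0,0.95],5]
    - [[0,0,0],[0,0,0.95],5]
    - [[0,0,0],[0,0,0.95],5]
    - [[0,0,0],[0,0,0.95],5]
    - [[0,0,0],[0,0,0.95],5]
    - [[0,0,0],[0,0,0.6],5]
  grip_force: 40

```text
clock: 14.6
ee_pos: [0.599, -0.0008, 0.0689]
ee_rot: [0.718, 0.696, 0.0, 0.0]
force: [1.1, -1.8, 2.0]
opening: 0.0115
finger_force: 40.0
```

```bash
python3 - <<'E'
from h import *
s=readout.sense(); M=R.from_quat(s['ee_rot']).as_matrix(); print(s['clock'],s['ee_pos'],np.degrees(np.arctan2(M[1,1],M[0,1])),s['opening'],s['force'],s['moment'],s['finger_force'])
n='scene';W=w2c(n); a=save(n,'scene5.png'); print(pin('stop_face',n,W)[:1],pin('sample',n,W)[:3])
W=w2c('wrist'); b=save('wrist','wrist5.png'); print(pin('stop_face','wrist',W)[:1],pin('sample','wrist',W)[:1],pin('end_face','wrist',W)[:1])
o=np.vstack([cv2.resize(b,(480,300)),cv2.resize(a[140:265,230:430],(480,300),interpolation=3)])
cv2.imwrite('pics/c5.png',o[:,:,::-1])
E
```

```text
14.6 [ 0.59896514 -0.00081689  0.06887077] -1.7956110556503035 0.011542804129425464 [ 1.08019564 -1.81585165  2.02760275] [-0.29328499  0.02529007 -0.09636445] 40.003783106803894
[(0.82, array([0.5178, 0.0164, 0.0234]))] [(0.84, array([ 0.3827, -0.1878, -0.0013])), (0.69, array([ 0.3688, -0.3095, -0.002 ])), (0.55, array([0.5101, 0.0818, 0.014 ]))]
[(0.6, array([0.5229, 0.0154, 0.0214]))] [(0.96, array([0.5127, 0.0868, 0.0141]))] [(0.9, array([0.5063, 0.1353, 0.0236]))]
```

View pics/c5.png

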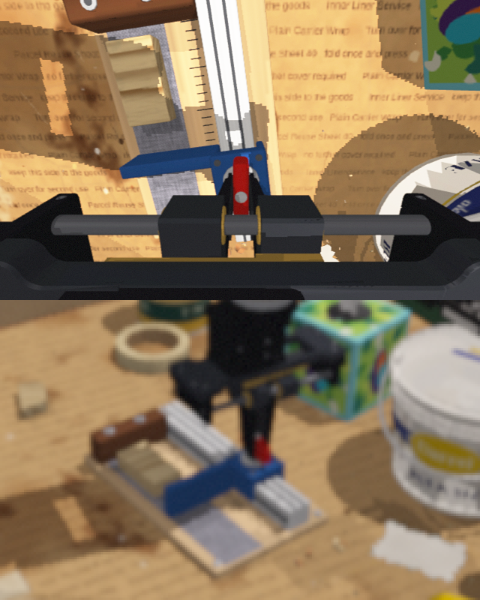

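The wing is now in line with the rail, so the stop is free, and the offcut lies in the lane. I slide the stop along the jig's +y.

Call:
arm_command:
  targets:
    - [[-0.003,0.03,0],[0,0,0],5]
    - [[-0.004,0.04,0],[0,0,0],5]
    - [[-0.004,0.04,0],[0,0,0],5]
    - [[-0.004,0.04,0],[0,0,0],5]
    - [[-0.004,0.04,0],[0,0,0],5]
    - [[-0.004,0.04,0],[0,0,0],5]
    - [[-0.004,0.04,0],[0,0,0],5]
    - [[-0.003,0.03,0],[0,0,0],5]
    - [[-0.003,0.03,0],[0,0,0],5]
    - [[0,0,0],[0,0,0],5]

```text
clock: 16.2
ee_pos: [0.5956, 0.0327, 0.0689]
ee_rot: [0.72, 0.694, 0.0, 0.0]
force: [1.3, 1.9, 5.0]
opening: 0.0115
finger_force: 40.0
```

```bash
cat > st.py <<'E'
from h import *
s=readout.sense(); M=R.from_quat(s['ee_rot']).as_matrix(); print(s['clock'],s['ee_pos'],np.degrees(np.arctan2(M[1,1],M[0,1])),s['opening'],s['force'].round(2),s['moment'].round(2),s['finger_force'])
for n in ['scene','wrist']:
    W=w2c(n); save(n,n+'_%.2f.png'%s['clock']); print([pin(q,n,W)[:3] for q in ['stop_face','sample','end_face']])
E
python3 st.py
```

```text
16.2 [0.59561567 0.03272435 0.06885693] -2.061898656436346 0.011472140090273038 [1.35 1.91 4.96] [ 0.13 -0.13 -0.  ] 39.99553978443146
[[(0.86, array([0.5149, 0.0483, 0.0225]))], [(0.98, array([ 0.3706, -0.3084, -0.001 ])), (0.96, array([ 0.3824, -0.1891, -0.0021])), (0.77, array([0.5094, 0.0835, 0.0146]))], [(0.87, array([0.5058, 0.1314, 0.0232]))]]
[[(0.63, array([0.5179, 0.0478, 0.0262]))], [(0.62, array([0.5144, 0.0901, 0.0106]))], [(0.58, array([0.5041, 0.1349, 0.0224]))]]
```

Call:
arm_command:
  targets:
    - [[-0.001,0.01,0],[0,0,0],5]
    - [[-0.001,0.01,0],[0,0,0],5]
    - [[-0.001,0.01,0],[0,0,0],5]
    - [[-0.001,0.01,0],[0,0,0],5]
    - [[-0.001,0.01,0],[0,0,0],5]
    - [[0,0,0],[0,0,0],5]
    - [[0,0,0],[0,0,0],5]
    - [[0,0,0],[0,0,0],5]
    - [[0,0,0],[0,0,0],5]
    - [[0,0,0],[0,0,0],5]

```text
clock: 17.85
ee_pos: [0.5952, 0.0374, 0.0689]
ee_rot: [0.72, 0.694, 0.0, 0.0]
force: [1.3, -0.0, 5.8]
opening: 0.0117
finger_force: 40.0
```

```bash
python3 st.py
```

```text
17.85 [0.59515345 0.03740965 0.06886582] -2.069878988400824 0.011742523279380905 [ 1.29 -0.03  5.83] [-0.17 -0.11 -0.02] 39.994972944259644
[[(0.63, array([0.5932, 0.0327, 0.0754]))], [(0.81, array([ 0.3717, -0.3101, -0.0037])), (0.76, array([ 0.3799, -0.1877, -0.0044])), (0.49, array([0.5081, 0.0896, 0.0155]))], [(0.64, array([0.5059, 0.1307, 0.02  ]))]]
[[(0.73, array([0.5174, 0.0542, 0.0232]))], [(0.59, array([0.5116, 0.0913, 0.0108]))], [(0.69, array([0.5061, 0.1349, 0.0196]))]]
```

Moved 38 mm and no contact force yet, so I continue in small steps, with the last rows still.

Call:
arm_command:
  targets:
    - [[0,0.01,0],[0,0,0],5]
    - [[0,0.01,0],[0,0,0],5]
    - [[0,0.01,0],[0,0,0],5]
    - [[0,0,0],[0,0,0],5]
    - [[0,0,0],[0,0,0],5]
    - [[0,0,0],[0,0,0],5]
    - [[0,0,0],[0,0,0],5]
    - [[0,0,0],[0,0,0],5]
    - [[0,0,0],[0,0,0],5]
    - [[0,0,0],[0,0,0],5]

```text
clock: 19.5
ee_pos: [0.5949, 0.0404, 0.0689]
ee_rot: [0.72, 0.694, 0.0, 0.0]
force: [-0.1, -0.3, 6.4]
opening: 0.0119
finger_force: 40.0
```

```bash
python3 st.py
```

```text
19.5 [0.59486827 0.04039468 0.0688616 ] -2.0661127209281913 0.011935882972980406 [-0.09 -0.27  6.37] [-0.22  0.05  0.03] 39.99536633491516
[[(0.64, array([0.5154, 0.0578, 0.0207]))], [(0.79, array([ 0.37  , -0.3065, -0.0025])), (0.72, array([ 0.3868, -0.189 , -0.0009])), (0.47, array([0.51  , 0.0897, 0.0147]))], [(0.88, array([0.5067, 0.1314, 0.0221]))]]
[[(0.56, array([0.5205, 0.0585, 0.0228]))], [(0.89, array([0.5143, 0.0965, 0.0103]))], [(0.95, array([0.5063, 0.1359, 0.0181]))]]
```

Call:
arm_command:
  targets:
    - [[0,0.01,0],[0,0,0],5]
    - [[0,0.01,0],[0,0,0],5]
    - [[0,0,0],[0,0,0],5]
    - [[0,0,0],[0,0,0],5]
    - [[0,0,0],[0,0,0],5]
    - [[0,0,0],[0,0,0],5]
    - [[0,0,0],[0,0,0],5]
    - [[0,0,0],[0,0,0],5]
    - [[0,0,0],[0,0,0],5]
    - [[0,0,0],[0,0,0],5]

```text
clock: 21.15
ee_pos: [0.5948, 0.0417, 0.0688]
ee_rot: [0.72, 0.694, -0.0, 0.0]
force: [-0.9, -5.7, 7.7]
opening: 0.0117
finger_force: 40.0
```

```bash
python3 st.py; python3 - <<'E'
import glob,cv2,numpy as np
f=sorted(glob.glob('pics/wrist_*'))[-1]; g=sorted(glob.glob('pics/scene_*'))[-1]
cv2.imwrite('pics/c6.png',np.hstack([cv2.resize(cv2.imread(f)[:260,60:400],(523,400)),cv2.resize(cv2.imread(g)[170:250,250:305],(275,400),interpolation=3)]))
E
```

```text
21.15 [0.5947629  0.04172344 0.06884005] -2.0633766761891548 0.01169706886330772 [-0.92 -5.68  7.67] [-1.14  0.25  0.04] 39.9951696395874
[[(0.95, array([0.5128, 0.0602, 0.021 ]))], [(0.95, array([ 0.3696, -0.3103, -0.0022])), (0.59, array([ 0.3834, -0.1883, -0.0019])), (0.57, array([0.513 , 0.0959, 0.0132]))], [(0.71, array([0.5058, 0.1313, 0.0219]))]]
[[(0.79, array([0.5201, 0.0541, 0.0229])), (0.59, array([0.5073, 0.1344, 0.0202]))], [(0.68, array([0.5119, 0.0987, 0.0111]))], [(0.61, array([0.5035, 0.1342, 0.0229]))]]
```

View pics/c6.png

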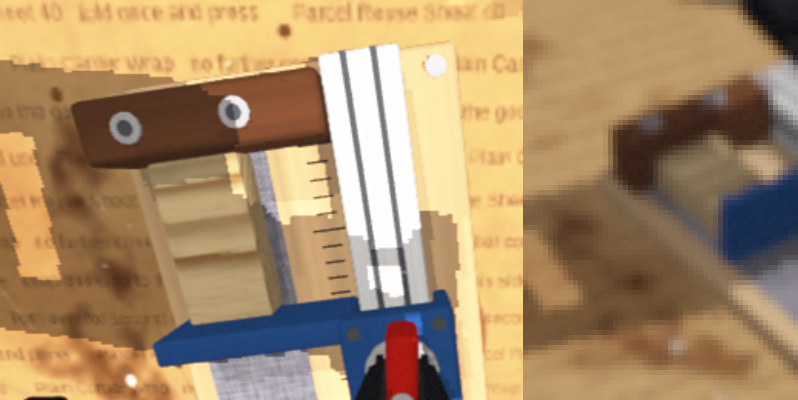

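The offcut now sits against both the dark stop and the blue plate, and the push force rose to 6 N, so the fit is snug. I turn the knob back to clamp.

Call:
arm_command:
  targets:
    - [[0,0,0],[0,0,-0.5],5]
    - [[0,0,0],[0,0,-0.9],5]
    - [[0,0,0],[0,0,-0.9],5]
    - [[0,0,0],[0,0,-0.9],5]
    - [[0,0,0],[0,0,-0.9],5]
    - [[0,0,0],[0,0,-0.9],5]
    - [[0,0,0],[0,0,-0.9],5]
    - [[0,0,0],[0,0,-0.9],5]
    - [[0,0,0],[0,0,-0.9],5]
    - [[0,0,0],[0,0,0],5]

```text
clock: 22.8
ee_pos: [0.5946, 0.0418, 0.0688]
ee_rot: [0.996, 0.094, -0.0, 0.0]
force: [-0.8, -5.9, 7.3]
opening: 0.0116
finger_force: 40.0
```

```bash
python3 st.py
```

```text
22.8 [0.59462907 0.04179157 0.06883818] -79.19511306662618 0.011601702133438403 [-0.82 -5.9   7.3 ] [-1.02  0.39 -0.13] 40.00450551509857
[[(0.56, array([0.5142, 0.0596, 0.0212]))], [(0.97, array([ 0.3689, -0.3098, -0.0014])), (0.75, array([0.5082, 0.0938, 0.0137])), (0.59, array([ 0.3849, -0.1844, -0.0034]))], [(0.6, array([0.5059, 0.1294, 0.0253]))]]
[[], [(0.64, array([0.4641, 0.3053, 0.0008]))], [(0.28, array([0.5954, 0.0414, 0.0788]))]]
```

Release, rise and check.

Call:
arm_command:
  targets:
    - [[0,0,0],[0,0,0],35]
    - [[0,0,0],[0,0,0],50]
    - [[0,0,0],[0,0,0],50]
    - [[0,0,0],[0,0,0],50]
    - [[0,0,0.2],[0,0,0],50]
    - [[0,0,0.4],[0,0,0],50]
    - [[0,0,0.5],[0,0,0],50]
    - [[0,0,0.2],[0,0,0],50]
    - [[0,0,0],[0,0,0],50]
    - [[0,0,0],[0,0,0],50]

```text
clock: 24.45
ee_pos: [0.5944, 0.0424, 0.1975]
ee_rot: [0.995, 0.096, -0.001, -0.0]
force: [0.2, 0.1, -0.1]
opening: 0.05
finger_force: 0.0
```

```bash
python3 st.py; python3 - <<'E'
from h import *
import glob
f=sorted(glob.glob('pics/wrist_*'))[-1]; im=cv2.imread(f).astype(int); W=w2c('wrist')
m=((im[:,:,2]>110)&(im[:,:,1]<60)&(im[:,:,0]<60)&(np.indices(im.shape[:2])[0]<260)&(abs(np.indices(im.shape[:2])[1]-320)<60)).astype(np.uint8)
ys,xs=np.nonzero(m); P=np.array([ray(x,.085,'wrist',W)[:2] for x in zip(xs,ys)]); print(len(xs),cv2.minAreaRect((P*1000).astype(np.float32)))
cv2.imwrite('pics/c7.png',cv2.resize(cv2.imread(f)[100:300,120:440],(800,500)))
E
```

```text
24.45 [0.59438993 0.04237506 0.19746511] -79.02378474123348 0.04995235737677867 [ 0.15  0.06 -0.12] [-0.07  0.14 -0.05] 0.0
[[(0.93, array([0.5139, 0.0587, 0.0218]))], [(0.93, array([ 0.3833, -0.1895, -0.0014])), (0.86, array([ 0.3711, -0.31  , -0.0012])), (0.53, array([0.5087, 0.0916, 0.0133]))], [(0.57, array([0.5056, 0.1279, 0.021 ]))]]
[[(0.69, array([0.5201, 0.0607, 0.0231]))], [(0.63, array([0.5083, 0.0982, 0.0101]))], [(0.66, array([0.5047, 0.1354, 0.0205]))]]
492 ((597.4901123046875, 42.60162353515625), (53.569725036621094, 11.07155990600586), 11.278047561645508)
```

View pics/c7.png

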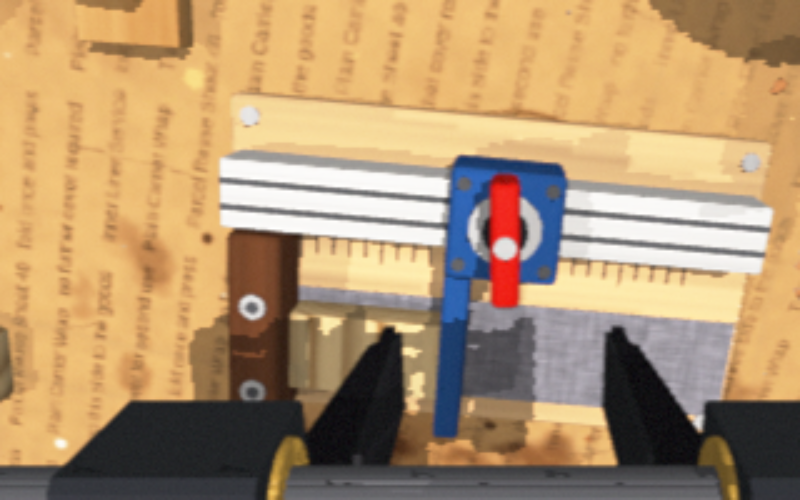

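The wing is square across the rail at (505,240), about 1.48 rad. The offcut is between the dark stop and the blue plate, and the gripper is clear of everything.

```bash
python3 -c "
from h import *
print(r.close_job())"
```

```text
the job is handed in; nothing more can be done
None
```

The job is handed in: the offcut lies in the lane, snug between the end stop and the sliding stop, with the knob clamped at about 1.48 rad; the judge's verdict was not shown.

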